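# Fit the heating-block insert and set its clamp screw

## Robot

A 6-joint arm with a two-finger parallel gripper is mounted at the origin on the work surface. World frame = base frame: x ahead of the robot, y to its left, z up, the work surface at z = 0. Lengths are in mm, angles in rad, forces in N, time in s.
With the tool pointing down it reaches from about 375 to 975 mm from the base axis. Payload 3.8 kg.
Tool frame: the origin (TCP) lies midway between the tips of the shut fingers; the grasp point (between the pads) lies 19 mm behind it; z points along the fingers, y is the direction in which the jaws open and shut (so a half turn about z gives the same grasp; the last joint's range is limited). The gripper opens to 85 mm and grips with 20 to 120 N. Pads are 22 mm wide; open, the fingers measure 114 mm over their backs; the gripper's body (76 mm by 85 mm) begins 54 mm behind the grasp point. The pads swing forward as they close: fully open they stand 13 mm farther back than shut.
Start: joints at [-1.337, 0.264, 1.604, -0, 1.274, -0.037], TCP at [180.559, -650.397, 231.28] pointing down, gripper open.
Joint ranges: [-2.63, 2.63], [-0.94, 2.18], [0.31, 2.57], [-1.31, 4.45], [0, 2.66], [-2.55, 2.55]. Speed limits (rad/s): [2.57, 2.57, 3.14, 3.14, 3.14, 3.14].

## Interface

Orientations are given as [roll, pitch, yaw] about the fixed x, y, z axes, in that order (R = Rz(yaw) Ry(pitch) Rx(roll)).
In Python, from bench import manip gives the robot as it stands.
- The arm moves only by the tool carry_out, never from a script. Its argument "rows" is one flat list of numbers, 7 for each row, row after row: the finger opening in mm, from 0 to 85.4, then the shift along the tool's x, y, z in mm, then the turn, a rotation vector about the tool's x, y, z in degrees. In form: [claw, x, y, z, wx, wy, wz, claw, x, y, z, wx, wy, wz, ...]. A call has 1 to 20 rows; each row shifts and turns the commanded pose from where the row before left it, along the tool's axes as they then stand; what a row does not reach is not made up. A row lasts 1/10 s, in which the tool goes at most 50 mm and 8.59 degrees, less where a joint would pass 70% of its speed; a pose out of reach is approached as far as the arm can. A call with a gripper value outside its range is refused whole. The fingers move at their own pace and stop on an object; "force" is the grip in N (left out, the last holds). Time passes only in rows, so rows that do not move let the fingers close. It gives the time, the measured TCP pose, the force and the opening at its end, in the units of the state.
- manip.read_state(): the state, without advancing time (a new reading comes with each control period).
- manip.snapshot(name): name is "side" or "top" or "wrist"; returns the picture (400x640x3 uint8, red, green, blue); there is no depth.
- manip.camera_model(name): a dict with "fx", "fy", "cx", "cy" (pixels), "D" ([k1, k2, p1, p2, k3] as OpenCV has them; the pictures are not rectified), "R" (3x3) and "t" (3): a world point X has camera coordinates R X + t; the wrist camera has in their place "tool_from_camera" (4x4, takes a point from camera to tool coordinates, whose origin is the TCP and whose axes are the flange's). Camera axes: x right, y down, z forward; pixel columns grow to the right and rows downward; lengths in mm; the calibration is good to about 2 mm. A picture is of the moment at which its call begins: read the wrist's pose just before it. camera_model takes no time and is no camera call.
- manip.close_job(): hands the job in, once; it reports no verdict.
The state is a dict: "time": time; "joint_positions": joint angles; "dq": joint speeds; "tau": joint torques, N m; "position": TCP position; "ee_rot": TCP orientation; "force": force on the tool from outside, world axes, zero at the start; "wrist_torque": the same for the moment, N m; "opening": finger opening in mm.
Only numpy, scipy, OpenCV 4.12 (cv2) and the standard library are available. Lean on these libraries where they do the work, as an engineer would, in place of code of your own. Each camera call takes 0.05 s, during which the arm holds its last target.

## Task

Get the heating block ready: take the smaller of the two aluminium tube inserts, set it in the block's recess and press it down until its top is flush with the block. Then turn the winged thumbscrew on the block clockwise until it seats, back it off a quarter turn so that the insert has room to expand, and finish still gripping the wing there, without letting go. Leave the larger insert and the other things on the bench where they are.

Things in the scene. Friction and masses are not known exactly. Their poses are not given: they have to be found in the camera images.
- insert: The smaller aluminium tube insert, about 0.3 kg: block 80 mm (its x) by 56 mm (y) by 34 mm tall, six small wells in its top. On the middle of the top stands a grip rib 70 mm long (x), 12 mm thick (y), 30 mm tall: it spans 34 to 64 mm above the underside. Origin: centre of the underside, z up. Starts loose and upright on the bench. Fits the recess either way round.
- heater: Heating block fixed to the bench: grey box 120 mm (its x) by 200 mm (its y), flat top 60 mm above the bench. Origin at the centre of its underside, on the bench; z up. Its rectangular recess is centred at x = 0, y = -40 mm, the thumbscrew's axis at x = 0, y = +64 mm in this frame.
- recess_floor (a point): Centre of the recess floor, 26 mm above the bench; axes as the heating block's. The recess, open at the top, is 83 mm along x by 59 mm along y (1.5 mm of play on every side of the insert; mouth chamfered 3 mm) and 34 mm deep: with the insert on the floor, its top is flush with the block's top and its rib stands up above it.
- lift_plate (a joint): Steel lift plate, 50 x 34 mm, in the middle of the recess floor (m): 0 as it starts, 6 mm above the floor; 0.006 when level with the floor. Friction holds it: it carries the insert 6 mm too high until the insert is pushed down with about 10 to 15 N, then stays down without springing back.
- wing_grip (a point): On the thumbscrew's vertical axis, at mid height of its steel wing, 86 mm above the bench. The wing is a flat bar 44 mm long (this point's x), 10 mm thick (y), 30 mm tall, spanning 71 to 101 mm above the bench; under it a round collar, 22 mm across, 10 mm tall, meets the block's top. The point turns with the wing.
- thumbscrew (a joint): Turn of the thumbscrew (rad): 0 when seated (a hard stop; the wing then lies along the heating block's x axis), growing as it is loosened, counter-clockwise seen from above. Clockwise tightens it. It starts 0.5 to 1.4 short of its seat. It turns with about 0.06 N m, neither rises nor sinks noticeably, and stays where it is left.
- large_insert: The larger aluminium insert, which is too big for the recess: 104 x 74 mm, 34 mm tall, four wide wells, rib 90 x 12 x 30 mm on top. Origin at the centre of its underside. Leave it alone.
- vial: Small amber glass vial, 24 mm across, 48 mm tall, upright. Origin at the centre of its underside. Leave it alone.
- reagent_bottle: Clear bottle with a white cap, 66 mm across, 130 mm tall, upright. Origin at the centre of its underside. Leave it alone.
- jar: Glass jar with a white lid, 60 mm across, 70 mm tall, upright. Origin at the centre of its underside. Leave it alone.
- beaker: Open glass beaker, 70 mm across, 85 mm tall, upright. Origin at the centre of its underside. Leave it alone.
- marker: Black pen, 12 mm thick, about 130 mm long, lying on the bench. Origin on its underside, at mid length. Leave it alone.
- tube_rack: White rack of capped upright culture tubes, 70 x 170 mm, 127 mm tall. Origin at the centre of its underside. Leave it alone.
There are look-alikes about, which are no part of the job. Leave any green look-alike of the heater alone.

How it is judged (in metres and radians):
On the way, in this order (a step that is already met when the one before it is completed fails the run):
1. the smaller insert sits flush in the recess (horizontal distance between insert and recess_floor below 0.005 m and z of insert in the frame of heater between 0.022 and 0.0285 m and angle between insert's own z axis and vertical below 0.05 rad), for 0.2 s.
2. the thumbscrew is turned clockwise until it seats, with the insert flush (all of step 1 and value of joint thumbscrew below 0.09 rad), for 0.1 s.
At the end, for the whole second after the job is handed in: Insert flush in the recess (within 2.5 mm of fully down, 5 mm of centre, 0.05 rad of level), not touched by the fingers; thumbscrew, once seated (within 0.09 rad), now 1.57 +/- 0.3 rad back from its seat, at rest, with the fingers still gripping its wing (over 2 N) (all of step 1 and value of joint thumbscrew between 1.27 and 1.87 rad and velocity of joint thumbscrew between -0.1 and 0.1 rad/s and contact force between the fingers and thumbscrew above 2 N and contact force between the fingers and insert below 0.1 N); the arm keeps its last pose, push and grip.
It fails at once if the larger insert is disturbed (moved more than 40 mm) (distance of large_insert from where it was at the start of the episode above 0.04 m).
It fails at once if another thing on the bench is disturbed (moved more than 40 mm) (distance of any of vial, reagent_bottle, jar, beaker, marker, tube_rack from where it was at the start of the episode above 0.04 m).
It also fails if it takes over 64 s, if anything falls off the work surface, if the arm or the gripper's body presses on something with over 40 N, if the wrist force passes 120 N, or if a joint passes its speed limit or range.

## Working session

There is one attempt and no reset: what is moved stays moved. The work goes in short steps, Python scripts to look and compute and a tool call to move; the robot and the scene stay as the last step left them, time stands still between calls to the robot, and variables do not carry over. Pictures are saved under pics/ and viewed, and the job is handed in when it is done.

Besides the shell and the picture viewer there is one more tool, called after "Call:" as name(argument=value, ...) on one line, values as JSON. carry_out: Moves the arm, as the interface text tells. Its arguments: {"type":"object","properties":{"rows":{"type":"array"},"force":{"type":"number"}},"required":["rows"]}

```bash
mkdir -p pics; ls; python3 - <<'E'
from bench import manip
import cv2
s=manip.read_state();print(s)
for n in("side","top","wrist"):
    cv2.imwrite(f"pics/{n}0.png",manip.snapshot(n)[:,:,::-1]); print(n,manip.camera_model(n))
E
```

```text
pics
{'time': 0.0, 'joint_positions': array([-1.33691863e+00,  2.64757343e-01,  1.60536495e+00,  8.33591584e-07,
        1.27365892e+00, -3.68568344e-02]), 'dq': array([ 4.51911940e-04, -2.51348759e-04,  4.95585047e-05, -6.85584470e-04,
       -5.04864667e-04,  1.18894651e-03]), 'tau': array([-2.05339951e-03, -5.15117562e+01, -3.67307925e+01, -3.63707804e-04,
        1.27121567e-02,  7.88904941e-07]), 'position': array([ 180.38294753, -649.7124204 ,  229.96405839]), 'ee_rot': array([-3.13940561e+00, -8.14409854e-05,  2.70734199e-01]), 'force': array([-0.47801384,  0.89944928, -0.65210064]), 'wrist_torque': array([ 0.00372314, -0.00153152,  0.0236728 ]), 'opening': 85.42416373784786}
side {'fx': 395.4783738308722, 'fy': 395.4783738308722, 'cx': 319.1584218327276, 'cy': 198.31624644735734, 'D': array([0.00415824, 0.        , 0.        , 0.        , 0.        ]), 'R': array([[ 0.99664516, -0.08125301,  0.00981678],
       [-0.03459599, -0.52694978, -0.849192  ],
       [ 0.07417236,  0.84600347, -0.52799298]]), 't': array([-481.01558477,  115.28066934,  961.29899183])}
top {'fx': 518.34
[... 222 characters left out ...]
      [-0.99422872,  0.02927136, -0.10321062],
       [ 0.10329487,  0.00137656, -0.99464983]]), 't': array([  30.61169877,  501.18216903, 1656.21137395])}
wrist {'fx': 353.52610252124674, 'fy': 353.52610252124674, 'cx': 322.2061352344315, 'cy': 207.9132969725953, 'D': array([0.00842452, 0.        , 0.        , 0.        , 0.        ]), 'tool_from_camera': array([[ 3.87345759e-04, -9.63960008e-01, -2.66046901e-01,
         6.71699093e+01],
       [ 9.99999219e-01,  6.89573871e-04, -1.04258375e-03,
         1.58467238e-01],
       [ 1.18846803e-03, -2.66046290e-01,  9.63959522e-01,
        -1.41516036e+02],
       [ 0.00000000e+00,  0.00000000e+00,  0.00000000e+00,
         1.00000000e+00]])}
```

View pics/side0.png

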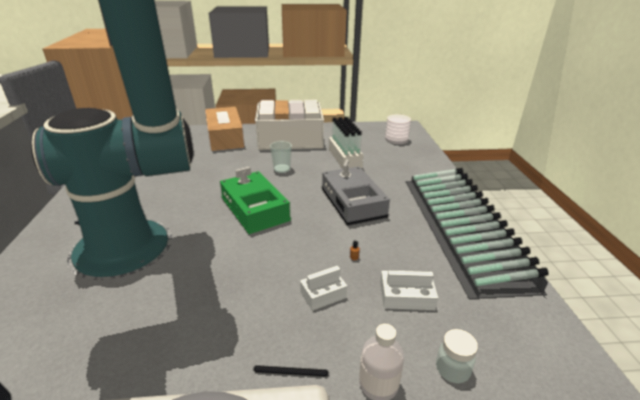

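View pics/top0.png

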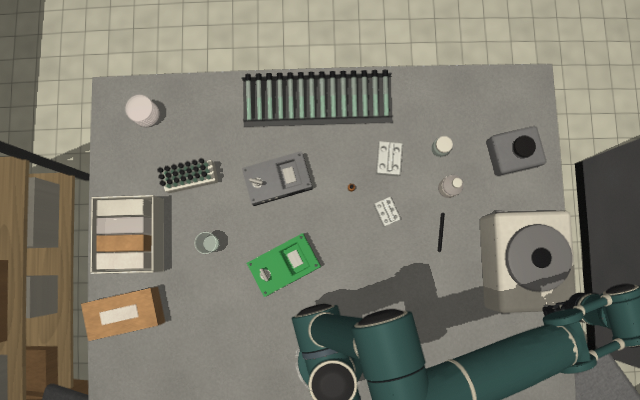

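View pics/wrist0.png

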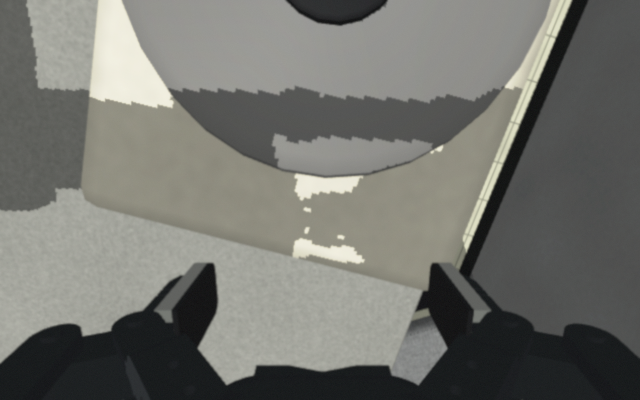

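Candidates in the top view: inserts are the small one at (387,211) and the larger one at (390,158), and heaters are the grey one at (278,178) and the green look-alike at (284,264). I choose the insert at (387,211) and the grey heater. I'll check both in a close crop.

```bash
python3 - <<'E'
import cv2
im=cv2.imread("pics/top0.png")
a=cv2.resize(im[130:240,340:430],None,fx=6,fy=6,interpolation=cv2.INTER_CUBIC)[:600]
b=cv2.resize(im[140:220,235:325],None,fx=7,fy=7,interpolation=cv2.INTER_CUBIC)
cv2.imwrite("pics/c1.png",a);cv2.imwrite("pics/c2.png",b)
E
```

```text
(no output)
```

View pics/c1.png

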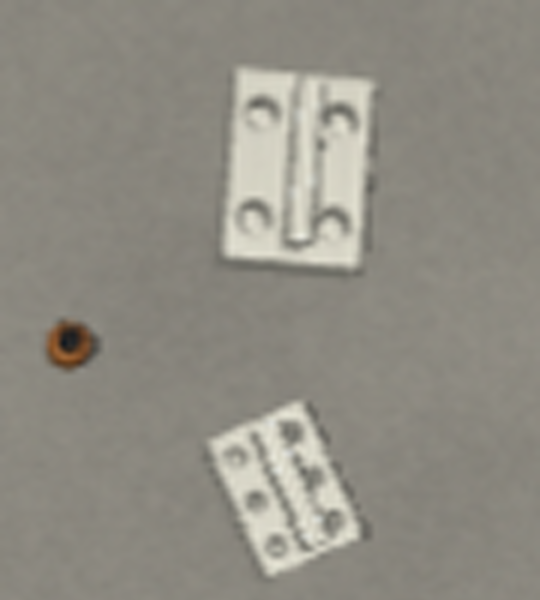

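View pics/c2.png

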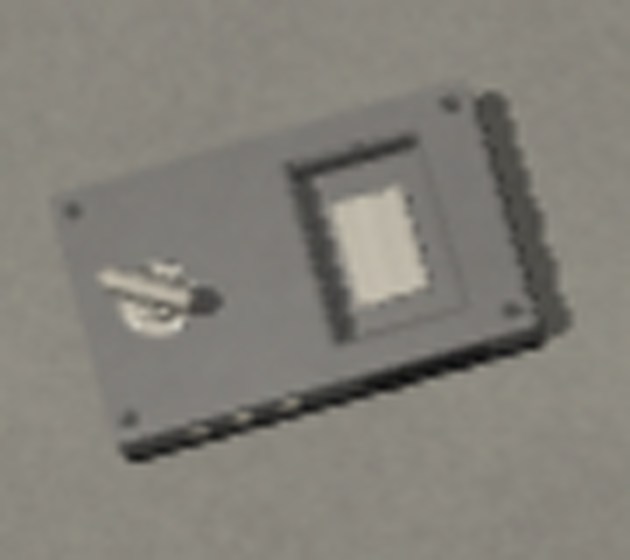

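The crop shows six wells on the insert at (387,211), so it is the smaller one. The grey heater's wing is at about (257,181) and its recess at about (289,174).

```bash
cat > h.py <<'E'
import numpy as np, cv2
from bench import manip
from scipy.spatial.transform import Rotation as Ro
def tcp(s=None):
    s=s or manip.read_state()
    return Ro.from_euler('xyz',s["ee_rot"]).as_matrix(),np.array(s["position"])
def px2w(name,px,z,s=None):
    m=manip.camera_model(name)
    K=np.array([[m["fx"],0,m["cx"]],[0,m["fy"],m["cy"]],[0,0,1]])
    p=cv2.undistortPoints(np.array(px,float).reshape(-1,1,2),K,m["D"])[:,0]
    d=np.c_[p,np.ones(len(p))]
    if name=="wrist":
        Rt,pt=tcp(s);T=m["tool_from_camera"]
        d=d@T[:3,:3].T@Rt.T; o=Rt@T[:3,3]+pt
    else:
        R=np.array(m["R"]);d=d@R;o=-R.T@np.array(m["t"])
    z=np.broadcast_to(z,len(d))
    return o+d*((z-o[2])/d[:,2])[:,None]
def go(target,yaw,s=None):
    """delta in tool axes (pointing-down target) and yaw turn"""
    R,p=tcp(s); d=R.T@(np.array(target)-p)
    Rt=Ro.from_euler('xyz',[np.pi,0,yaw]).as_matrix()
    w=Ro.from_matrix(R.T@Rt).as_rotvec(degrees=True)
    return d.round(1),w.round(2)
E
python3 - <<'E'
from h import *
c=lambda a,f,o:(np.array(a)+.5)/f-.5+np.array(o)
I=px2w("top",c([(209,440),(305,403),(366,537),(268,575)],6,(340,130)),34)
H=px2w("top",c([(52,202),(470,82),(548,322),(122,440)],7,(235,140)),60)
W=px2w("top",c([(102,275),(193,303)],7,(235,140)),101)
Rc=px2w("top",c([(290,165),(412,135),(468,300),(345,340)],7,(235,140)),60)
for n,P in(("I",I),("H",H),("W",W),("R",Rc)):
    print(n,P.round(1).tolist(),P.mean(0).round(1)); print([ (np.linalg.norm(P[i]-P[i-1]).round(1), np.degrees(np.arctan2(*(P[i]-P[i-1])[[1,0]])).round(1)) for i in range(len(P))])
E
```

```text
I [[501.5, -156.3, 34.0], [520.1, -209.0, 34.0], [446.6, -238.8, 34.0], [427.8, -185.2, 34.0]] [ 474.  -197.3   34. ]
[(np.float64(79.2), np.float64(21.4)), (np.float64(55.8), np.float64(-70.6)), (np.float64(79.2), np.float64(-157.9)), (np.float64(56.8), np.float64(109.4))]
H [[622.7, 266.7, 60.0], [672.6, 73.4, 60.0], [560.2, 40.6, 60.0], [511.8, 236.0, 60.0]] [591.8 154.2  60. ]
[(np.float64(115.0), np.float64(15.5)), (np.float64(199.6), np.float64(-75.5)), (np.float64(117.1), np.float64(-163.7)), (np.float64(201.3), np.float64(103.9))]
W [[581.6, 238.3, 101.0], [567.7, 197.8, 101.0]] [574.6 218.1 101. ]
[(np.float64(42.8), np.float64(71.1)), (np.float64(42.8), np.float64(-108.9))]
R [[636.5, 156.9, 60.0], [648.7, 100.6, 60.0], [571.4, 76.8, 60.0], [554.7, 133.4, 60.0]] [602.8 116.9  60. ]
[(np.float64(85.1), np.float64(16.1)), (np.float64(57.6), np.float64(-77.7)), (np.float64(80.8), np.float64(-162.9)), (np.float64(59.0), np.float64(106.5))]
```

```bash
python3 - <<'E'
from h import *
print(go([474,-197,200],np.radians(21.7)))
E
```

```text
(array([ 404. , -357.7,   30.9]), array([-0.1 , -0.01, -6.18]))
```

Call:
carry_out(rows=[85,34,-30,0,0,0,0,85,34,-30,0,0,0,0,85,34,-30,0,0,0,0,85,34,-30,0,0,0,0,85,34,-30,0,0,0,0,85,34,-30,0,0,0,0,85,34,-30,0,0,0,0,85,34,-30,5,0,0,0,85,34,-30,5,0,0,0,85,34,-30,5,0,0,0,85,34,-30,5,0,0,0,85,30,-28,10,0,0,0,85,0,0,0,0,0,-6.2,85,0,0,0,0,0,0,85,0,0,0,0,0,0])

```text
time: 1.65
position: [473.9, -197.5, 201.2]
ee_rot: [-3.142, 0.0, 0.377]
force: [-0.7, -0.1, -0.2]
opening: 85.1
```

```bash
python3 - <<'E'
from h import *
s=manip.read_state();print(s["time"],s["position"],np.degrees(s["ee_rot"]),s["force"])
cv2.imwrite("pics/w1.png",manip.snapshot("wrist")[:,:,::-1])
E
```

```text
1.65 [ 473.89032097 -197.45026881  201.16197195] [-1.79999045e+02  2.27230239e-02  2.15969944e+01] [-0.67951876 -0.10615242 -0.15466901]
```

View pics/w1.png

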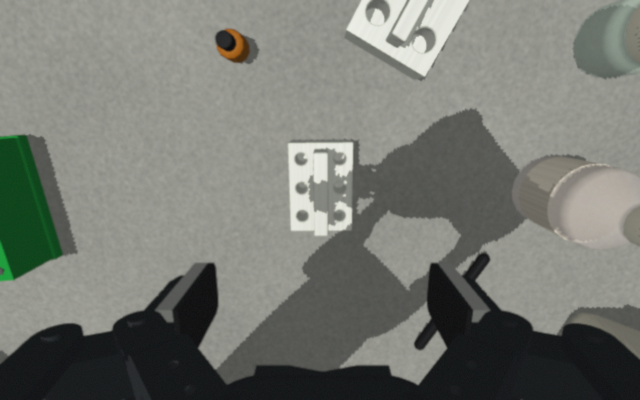

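The insert sits upright in the wrist view, with its top corners near (289,142) to (353,231) and its rib at x≈321. I'll zoom in.

```bash
python3 - <<'E'
import cv2
im=cv2.imread("pics/w1.png")
cv2.imwrite("pics/w1c.png",cv2.resize(im[130:245,275:370],None,fx=5,fy=5,interpolation=cv2.INTER_CUBIC))
E
```

```text
(no output)
```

View pics/w1c.png

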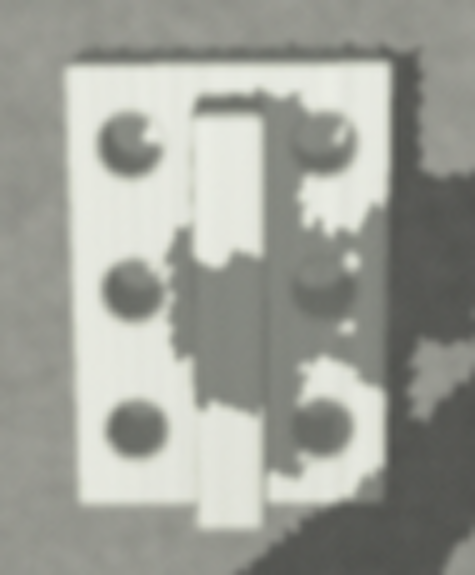

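```bash
python3 - <<'E'
from h import *
c=lambda a,f,o:(np.array(a)+.5)/f-.5+np.array(o)
P=px2w("wrist",c([(67,64),(391,62),(386,502),(79,502)],5,(275,130)),34)
Q=px2w("wrist",c([(195,113),(264,113),(263,530),(198,530)],5,(275,130)),64)
for P in(P,Q):
    print(P.round(1).tolist(),P.mean(0).round(1)); print([ (np.linalg.norm(P[i]-P[i-1]).round(1), np.degrees(np.arctan2(*(P[i]-P[i-1])[[1,0]])).round(1)) for i in range(len(P))])
    print(go([*P.mean(0)[:2],38],np.radians(21.7)))
E
```

```text
[[500.6, -155.4, 34.0], [521.5, -207.2, 34.0], [447.4, -237.5, 34.0], [426.5, -184.9, 34.0]] [ 474.  -196.2   34. ]
[(np.float64(79.7), np.float64(21.7)), (np.float64(55.8), np.float64(-68.1)), (np.float64(80.0), np.float64(-157.7)), (np.float64(56.6), np.float64(111.6))]
(array([  0.8,  -1.5, 163.3]), array([ 0.01,  0.01, -0.13]))
[[504.3, -178.4, 64.0], [508.3, -188.5, 64.0], [443.9, -214.1, 64.0], [439.9, -204.0, 64.0]] [ 474.1 -196.2   64. ]
[(np.float64(69.3), np.float64(21.6)), (np.float64(10.8), np.float64(-68.4)), (np.float64(69.3), np.float64(-158.3)), (np.float64(10.9), np.float64(111.6))]
(array([  0.9,  -1.5, 163.3]), array([ 0.01,  0.01, -0.13]))
```

Call:
carry_out(rows=[85,1,-1.5,40,0,0,0,85,0,0,40,0,0,0,85,0,0,40,0,0,0,85,0,0,25,0,0,0,85,0,0,12,0,0,0,85,0,0,6,0,0,0,85,0,0,0,0,0,0], force=60)

```text
time: 2.4
position: [474.6, -196.3, 38.6]
ee_rot: [3.141, -0.0, 0.378]
force: [-0.4, -0.8, -0.2]
opening: 85.0
```

Call:
carry_out(rows=[8,0,0,0,0,0,0,8,0,0,0,0,0,0,8,0,0,0,0,0,0,8,0,0,0,0,0,0,8,0,0,0,0,0,0,8,0,0,0,0,0,0,8,0,0,0,0,0,0])

```text
time: 3.1
position: [474.8, -195.6, 38.8]
ee_rot: [3.141, -0.001, 0.379]
force: [-0.8, 1.5, 5.0]
opening: 10.7
```

```bash
python3 - <<'E'
from h import *
s=manip.read_state();print(s["time"],s["position"],np.degrees(s["ee_rot"]),s["force"],s["opening"])
cv2.imwrite("pics/w2.png",manip.snapshot("wrist")[:,:,::-1])
E
```

```text
3.1 [ 474.8224476  -195.57636185   38.81547266] [ 1.79983313e+02 -3.02786959e-02  2.17219116e+01] [-0.7605617   1.54167633  4.99903395] 10.742993543862282
```

View pics/w2.png

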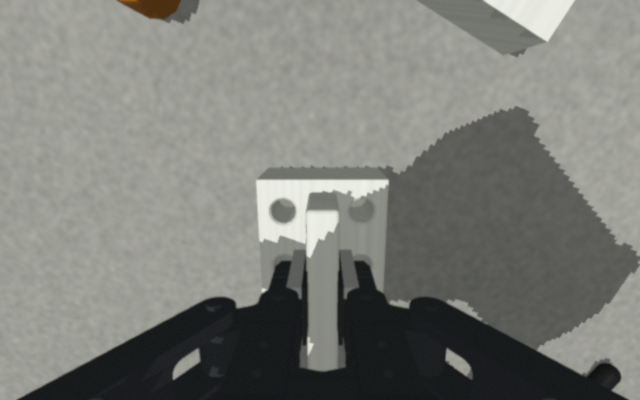

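Call:
carry_out(rows=[8,0,0,-5,0,0,0,8,0,0,-20,0,0,0,8,0,0,-40,0,0,0,8,0,0,-40,0,0,0,8,0,0,-40,0,0,6.7,8,0,0,0,0,0,0,8,0,0,0,0,0,0])

```text
time: 3.85
position: [474.5, -195.7, 183.6]
ee_rot: [3.141, -0.001, 0.263]
force: [-0.6, 0.4, -4.0]
opening: 11.2
```

```bash
python3 - <<'E'
from h import *
a=np.radians(15);s=manip.read_state();print(s["force"],s["opening"])
print(go([602.2-110*np.cos(a),115.8-110*np.sin(a),190],a))
E
```

```text
[-0.60683851  0.44242415 -4.01621539] 11.181987720611376
(array([  94.3, -267.7,   -6.5]), array([ 0.05, -0.04,  0.07]))
```

Call:
carry_out(rows=[8,10,-30,0,0,0,0,8,10,-30,0,0,0,0,8,10,-30,0,0,0,0,8,10,-30,0,0,0,0,8,10,-30,0,0,0,0,8,10,-30,0,0,0,0,8,10,-30,0,0,0,0,8,10,-30,0,0,0,0,8,14,-28,-6,0,0,0,8,0,0,0,0,0,0,8,0,0,0,0,0,0,8,0,0,0,0,0,0])

```text
time: 5.05
position: [494.2, 86.8, 187.2]
ee_rot: [-3.142, 0.004, 0.262]
force: [0.7, -0.4, -3.2]
opening: 10.8
```

```bash
python3 - <<'E'
from h import *
s=manip.read_state();print(s["time"],s["position"],np.degrees(s["ee_rot"]),s["force"],s["opening"])
cv2.imwrite("pics/w3.png",manip.snapshot("wrist")[:,:,::-1])
E
```

```text
5.05 [494.24513847  86.77880706 187.16942789] [-179.99931484    0.2384365    15.02808841] [ 0.72235782 -0.38246355 -3.20578257] 10.844063043689227
```

View pics/w3.png

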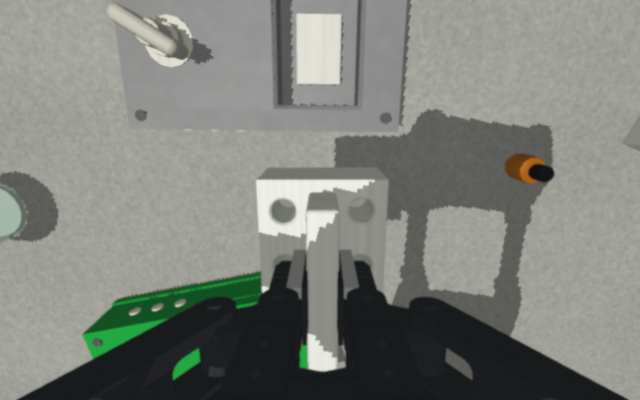

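Call:
carry_out(rows=[8,-30,0,0,0,0,0,8,-25,0,0,0,0,0,8,0,0,0,0,0,0,8,0,0,0,0,0,0,8,0,0,0,0,0,0])

```text
time: 5.6
position: [443.3, 72.9, 189.5]
ee_rot: [3.141, -0.001, 0.261]
force: [1.0, -0.0, -4.0]
opening: 11.0
```

```bash
python3 - <<'E'
from h import *
s=manip.read_state();print(s["time"],s["position"].tolist(),s["ee_rot"].tolist(),s["force"],s["opening"])
im=manip.snapshot("wrist")[:,:,::-1]
cv2.imwrite("pics/w4.png",im)
cv2.imwrite("pics/w4c.png",cv2.resize(im[0:185,250:420],None,fx=4,fy=3.2,interpolation=cv2.INTER_CUBIC))
cv2.imwrite("pics/w4d.png",cv2.resize(im[0:185,90:270],None,fx=4,fy=3.2,interpolation=cv2.INTER_CUBIC))
E
```

```text
5.6 [443.3435494601622, 72.87255336660392, 189.46446732970065] [3.1413961462926534, -0.0009809690268423044, 0.2610455748712974] [ 1.03537344 -0.02694873 -4.02412842] 10.950758489040023
```

View pics/w4c.png

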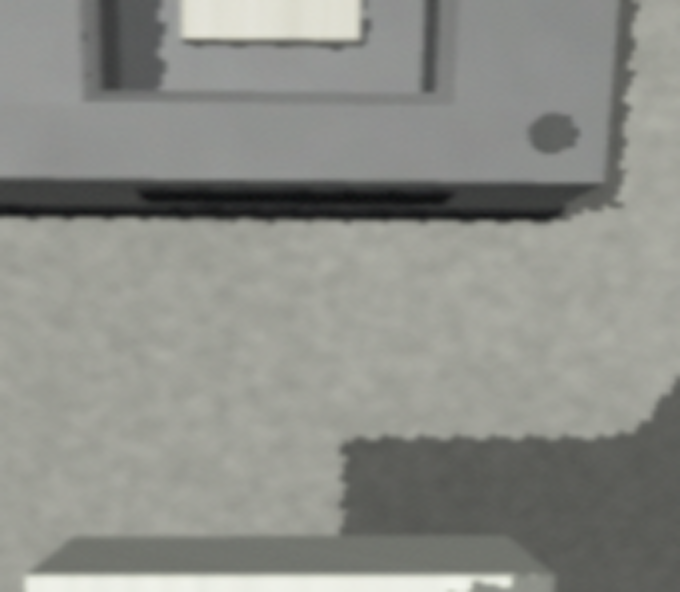

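View pics/w4d.png

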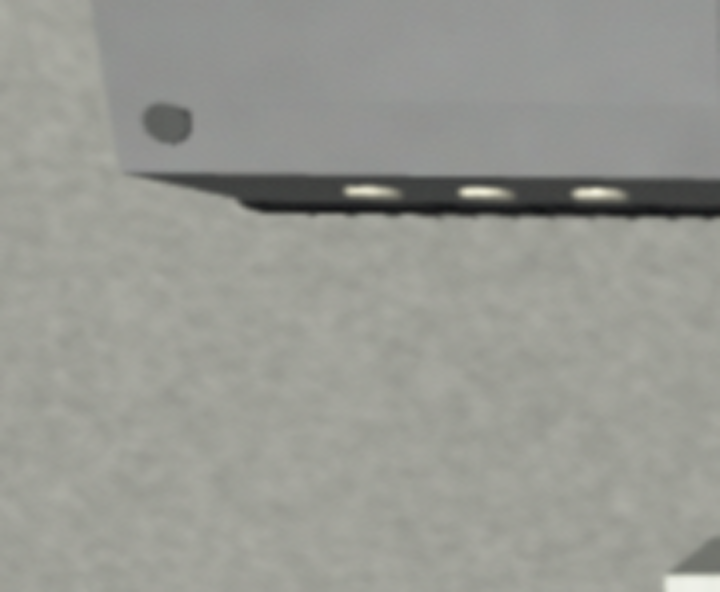

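View pics/w4.png

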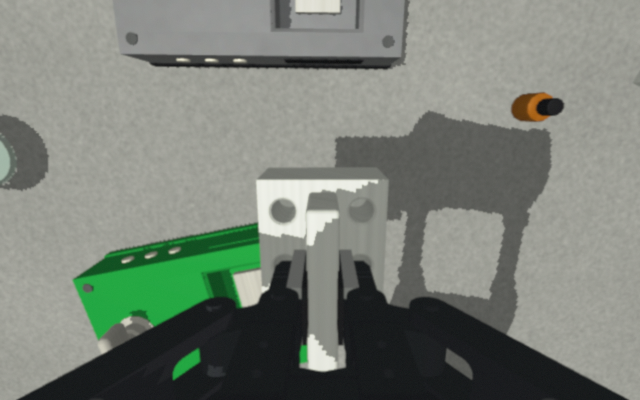

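The front top corners of the heater are visible here, but I moved the wrong way for the recess. I'll compute from these corners, then move forward for the recess view.

```bash
python3 - <<'E'
from h import *
s=manip.read_state()
cc=lambda p,ox:[(p[0]+.5)/4-.5+ox,(p[1]+.5)/3.2-.5]
P=px2w("wrist",[cc((123,174),90),cc((604,184),250)],60)
print(P.round(1)); d=P[1]-P[0]; print(np.linalg.norm(d)); a=np.arctan2(d[1],d[0])+np.pi/2;print(np.degrees(a))
m=P.mean(0)[:2]; ex=np.array([np.cos(a),np.sin(a)]);ey=np.array([-ex[1],ex[0]])
print("H",m+60*ex,"rec",m+60*ex-40*ey,"wing",m+60*ex+64*ey)
E
```

```text
[[508.3 238.4  60. ]
 [557.9  46.1  60. ]]
198.60884434984575
14.461941560305641
H [591.18790167 157.2710916 ] rec [601.17737613 118.53854198] wing [575.20474253 219.24317099]
```

Call:
carry_out(rows=[8,35,0,0,0,0,0,8,40,0,0,0,0,0,8,25,0,0,0,0,0,8,0,0,0,0,0,0,8,0,0,0,0,0,0,8,0,0,0,0,0,0])

```text
time: 6.25
position: [538.6, 99.1, 188.7]
ee_rot: [-3.141, 0.002, 0.262]
force: [-0.4, -0.1, -3.7]
opening: 10.4
```

```bash
python3 - <<'E'
from h import *
s=manip.read_state();print(s["time"],s["position"].tolist(),s["ee_rot"].tolist(),s["force"],s["opening"])
im=manip.snapshot("wrist")[:,:,::-1]
cv2.imwrite("pics/w5.png",im)
cv2.imwrite("pics/w5c.png",cv2.resize(im[0:185,250:420],None,fx=4,fy=3.2,interpolation=cv2.INTER_CUBIC))
E
```

```text
6.25 [538.5609382782769, 99.06796342525418, 188.66518404116871] [-3.1414336540409526, 0.0017219211478793905, 0.26205976931057107] [-0.37534329 -0.13020707 -3.67403526] 10.390591886557823
```

View pics/w5.png

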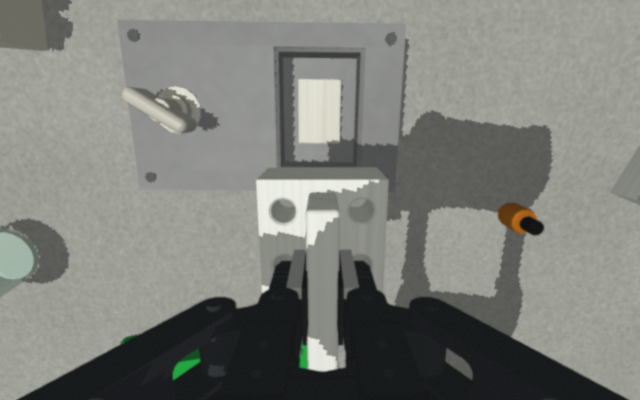

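View pics/w5c.png

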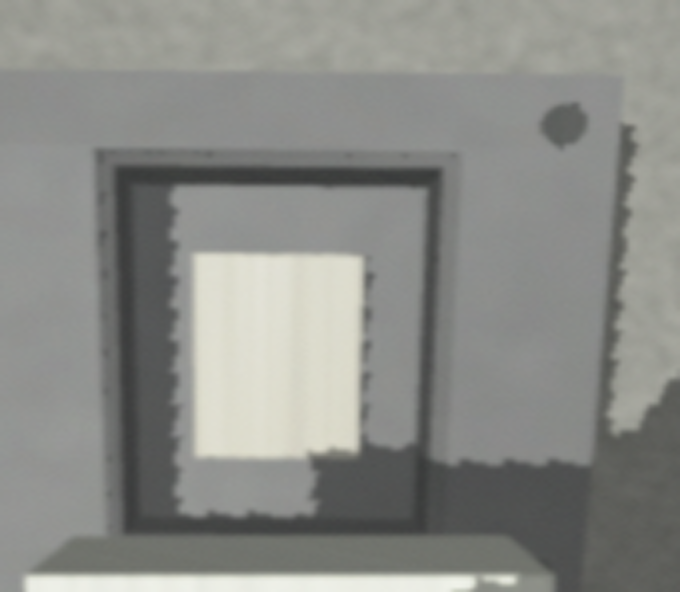

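```bash
python3 - <<'E'
from h import *
from scipy.optimize import least_squares
s=manip.read_state(); R,p=tcp(s)
cc=lambda q:[(q[0]+.5)/4-.5+250,(q[1]+.5)/3.2-.5]
pts=[((119,20.5),(60,100,60)),((139.5,186.5),(-60,100,60)),(cc((621,80)),(60,-100,60)),
 (cc((193,254)),(25,-23,32)),(cc((364,254)),(25,-57,32)),(cc((360,458)),(-25,-57,32)),(cc((196,458)),(-25,-23,32)),
 (cc((95,149)),(44.5,-7.5,60)),(cc((461,154)),(44.5,-72.5,60))]
px=[a for a,b in pts];L=np.array([b for a,b in pts],float)
P=px2w("wrist",px,L[:,2])[:,:2]
def f(v,full=False):
    c,sn=np.cos(v[2]),np.sin(v[2]);M=np.array([[c,-sn],[sn,c]])
    return ((L[:,:2]@M.T+v[:2])-P).ravel()
r=least_squares(f,[591,156,.255],loss="soft_l1");v=r.x
print(v,np.degrees(v[2]));print(r.fun.reshape(-1,2).round(1).tolist() if 0 else f(v).reshape(-1,2).round(1).tolist())
c,sn=np.cos(v[2]),np.sin(v[2])
print("rec",v[0]+40*sn,v[1]-40*c,"wing",v[0]-64*sn,v[1]+64*c)
for n,i in(("plate",[3,4,5,6]),):print(n,P[i].mean(0))
# held insert
zt=p[2]-4.8
E=px2w("wrist",[cc((25,574)),cc((548,574)),(257,180),(388.5,180)],zt); print("insert top front, tool:",((E-p)@R).round(1).tolist())
E=px2w("wrist",[cc((75,537)),cc((508,537))],zt-34); print("bottom front",((E-p)@R).round(1).tolist())
W=px2w("wrist",[(126,87),(188,125)],101);print("wing",W)
E
```

```text
[5.91189903e+02 1.57362484e+02 2.50526481e-01] 14.354110003157304
[[0.5, 1.9], [-2.5, 0.2], [1.2, -0.8], [0.0, -0.2], [-0.4, -0.3], [-0.5, 0.1], [-0.1, 0.1], [0.1, 0.2], [0.6, -0.4]]
rec 601.106464126187 118.61120221671322 wing 575.3234041034609 219.3645337540103
plate [601.34663343 118.68936617]
insert top front, tool: [[39.4, -27.8, 4.8], [39.4, 27.0, 4.7], [38.9, -27.4, 4.8], [39.0, 27.8, 4.7]]
bottom front [[38.9, -27.6, 38.8], [38.9, 27.8, 38.7]]
wing [[585.06739307 236.22780494 101.        ]
 [572.46468969 195.99931869 101.        ]]
```

```bash
python3 - <<'E'
from h import *
print(go([602.1,118.8,110],np.radians(14.4)))
E
```

```text
(array([66.7, -2.6, 78.7]), array([-0.01,  0.07,  0.61]))
```

Call:
carry_out(rows=[8,25,-1,0,0,0,0,8,30,-1.6,0,0,0,0,8,11.7,0,15,0,0,0.6,8,0,0,30,0,0,0,8,0,0,25,0,0,0,8,0,0,8,0,0,0,8,0,0,0,0,0,0,8,0,0,0,0,0,0,8,0,0,0,0,0,0])

```text
time: 7.2
position: [604.4, 119.2, 113.5]
ee_rot: [3.141, -0.004, 0.252]
force: [-0.3, -0.5, -3.3]
opening: 11.0
```

```bash
python3 - <<'E'
from h import *
s=manip.read_state();print(s["position"],s["force"])
print(go([602.1,118.8,110],np.radians(14.4)))
im=manip.snapshot("side")[:,:,::-1]
cv2.imwrite("pics/s5.png",cv2.resize(im[120:260,280:420],None,fx=4,fy=4,interpolation=cv2.INTER_CUBIC))
im=manip.snapshot("wrist")[:,:,::-1]
cv2.imwrite("pics/w6.png",im)
print(go([602.1,118.8,110],np.radians(14.4)))
E
```

```text
[604.40442685 119.24822405 113.50659643] [-0.25821146 -0.5233943  -3.33288515]
(array([-2.4, -0.1,  3.5]), array([ 0.02, -0.21,  0.01]))
(array([-2.2, -0.1,  3.2]), array([ 0.02, -0.19,  0.01]))
```

View pics/w6.png

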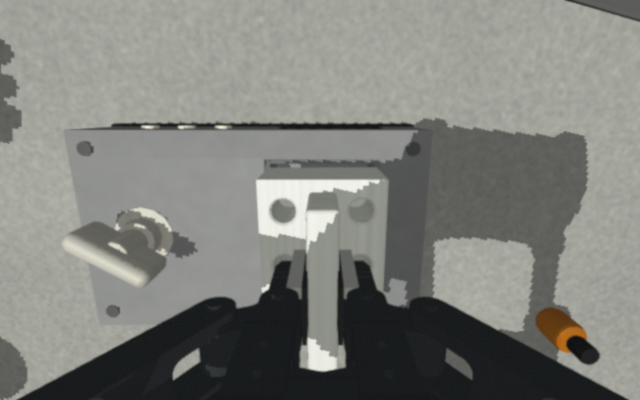

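View pics/s5.png

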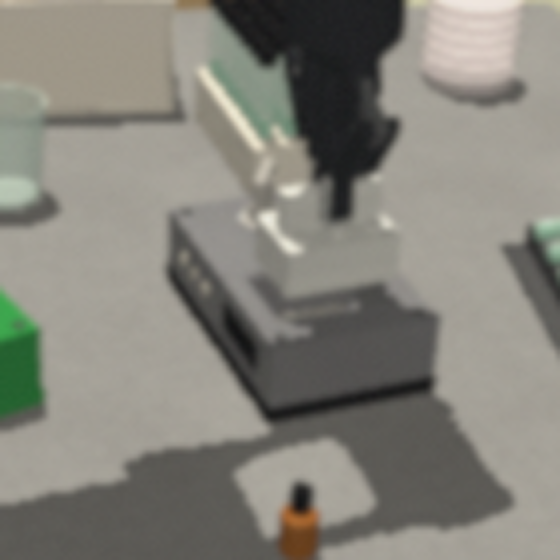

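Call:
carry_out(rows=[8,0,0,0,0,0,0,8,0,0,0,0,0,0,8,0,0,0,0,0,0,8,0,0,0,0,0,0])

```text
time: 7.7
position: [603.0, 119.0, 111.3]
ee_rot: [-3.142, 0.0, 0.252]
force: [-0.6, 0.5, -3.8]
opening: 10.4
```

```bash
python3 - <<'E'
from h import *
for i in range(2):
    s=manip.read_state();print(s["position"],s["force"])
    print(go([602.1,118.8,110],np.radians(14.4)))
    im=manip.snapshot("wrist")[:,:,::-1]
cv2.imwrite("pics/w7c.png",cv2.resize(im[110:190,240:440],None,fx=4,fy=4,interpolation=cv2.INTER_CUBIC))
E
```

```text
[602.98156131 119.04703666 111.29909426] [-0.59892449  0.48745586 -3.8167382 ]
(array([-0.9,  0. ,  1.3]), array([-0.  ,  0.  ,  0.02]))
[602.99841946 119.04116424 111.26597276] [-0.92187115 -0.23482827 -3.27675735]
(array([-0.9,  0. ,  1.3]), array([-0.  ,  0.  ,  0.01]))
```

View pics/w7c.png

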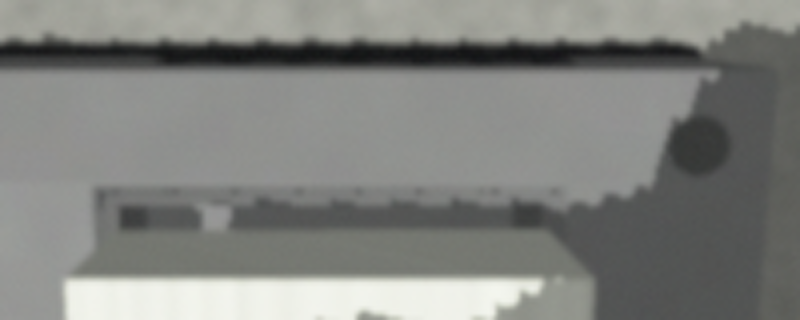

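```bash
python3 - <<'E'
from h import *
R,p=tcp()
cc=lambda q:[(q[0]+.5)/4-.5+240,(q[1]+.5)/4-.5+110]
M=px2w("wrist",[cc((95,187)),cc((565,188))],60)
B=px2w("wrist",[cc((95,232)),cc((547,232))],p[2]-38.8)
X=px2w("wrist",[cc((0,67)),cc((700,67))],60)
for q in(M,B,X):print(((q-p)@R).round(1).tolist())
E
```

```text
[[43.0, -32.0, 51.2], [42.9, 31.8, 51.2]]
[[38.8, -30.2, 38.8], [38.9, 27.7, 38.8]]
[[58.9, -43.9, 51.2], [58.9, 49.0, 51.2]]
```

Call:
carry_out(rows=[8,-0.5,0,5,0,0,0,8,0,0,5,0,0,0,8,0,0,5,0,0,0,8,0,0,5,0,0,0,8,0,0,5,0,0,0,8,0,0,5,0,0,0,8,0,0,5,0,0,0,8,0,0,0,0,0,0,8,0,0,0,0,0,0])

```text
time: 8.7
position: [602.5, 118.9, 76.1]
ee_rot: [-3.142, 0.0, 0.252]
force: [-0.6, -0.2, -3.8]
opening: 10.9
```

Call:
carry_out(rows=[8,0,0,3,0,0,0,8,0,0,2,0,0,0,8,0,0,2,0,0,0,8,0,0,2,0,0,0,8,0,0,2,0,0,0,8,0,0,1,0,0,0,8,0,0,0,0,0,0,8,0,0,0,0,0,0])

```text
time: 9.5
position: [602.9, 119.0, 65.3]
ee_rot: [3.142, -0.001, 0.252]
force: [-3.2, -0.2, 5.3]
opening: 10.8
```

Call:
carry_out(rows=[8,0,0,0.7,0,0,0,8,0,0,0.7,0,0,0,8,0,0,0,0,0,0,8,0,0,0,0,0,0])

```text
time: 9.9
position: [602.8, 119.0, 64.8]
ee_rot: [3.142, -0.001, 0.252]
force: [-6.1, -1.3, 11.1]
opening: 10.8
```

Call:
carry_out(rows=[8,0,0,1,0,0,0,8,0,0,1,0,0,0,8,0,0,0,0,0,0,8,0,0,0,0,0,0])

```text
time: 10.3
position: [602.8, 119.0, 64.8]
ee_rot: [3.142, -0.0, 0.252]
force: [-10.7, -1.5, 20.7]
opening: 10.6
```

Call:
carry_out(rows=[8,0,0,-1.5,0,0,0,8,0,0,-1.3,0,0,0,8,0,0,0,0,0,0,85,0,0,0,0,0,0,85,0,0,0,0,0,0,85,0,0,0,0,0,0,85,0,0,0,0,0,0,85,0,0,-10,0,0,0,85,0,0,-30,0,0,0,85,0,0,-40,0,0,0,85,0,0,-40,0,0,0,85,0,0,0,0,0,0,85,0,0,0,0,0,0,85,0,0,0,0,0,0,85,0,0,0,0,0,0])

```text
time: 11.8
position: [601.2, 118.7, 181.7]
ee_rot: [-3.141, 0.003, 0.252]
force: [-0.6, 0.4, -1.3]
opening: 85.3
```

```bash
python3 - <<'E'
from h import *
s=manip.read_state();print(s["time"],s["position"].tolist(),s["ee_rot"].tolist(),s["force"],s["opening"])
im=manip.snapshot("wrist")[:,:,::-1]
cv2.imwrite("pics/w8.png",im)
cv2.imwrite("pics/w8c.png",cv2.resize(im[80:280,60:260],None,fx=3,fy=3,interpolation=cv2.INTER_CUBIC))
im=manip.snapshot("side")[:,:,::-1]
cv2.imwrite("pics/s8.png",cv2.resize(im[120:260,280:420],None,fx=4,fy=4,interpolation=cv2.INTER_CUBIC))
E
```

```text
11.8 [601.1879279480653, 118.72358945694002, 181.71905684247636] [-3.141239622522731, 0.0034711228531849603, 0.251636516043763] [-0.56058387  0.38048529 -1.27888181] 85.28112909567936
```

View pics/w8.png

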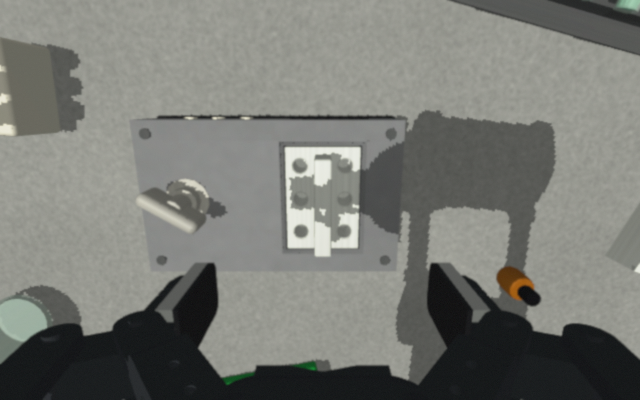

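View pics/w8c.png

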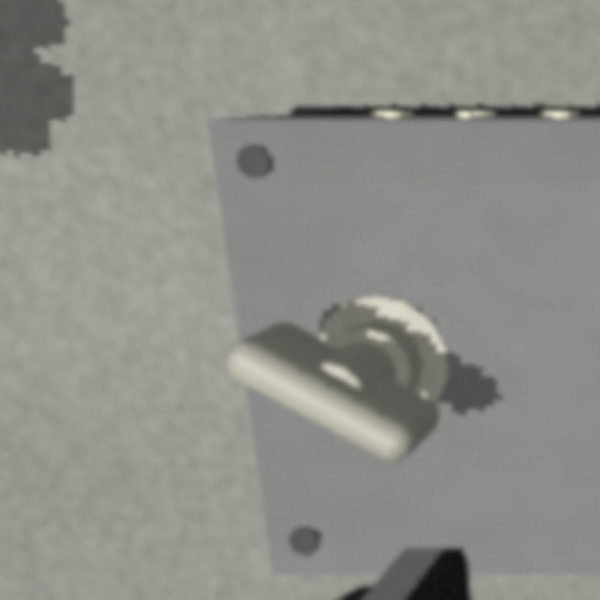

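View pics/s8.png

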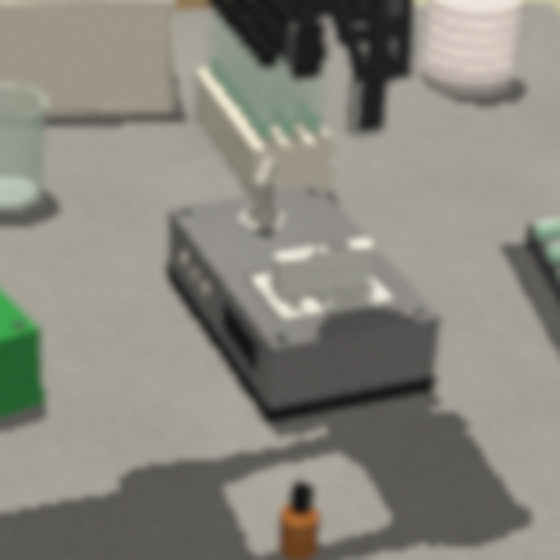

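```bash
python3 - <<'E'
from h import *
cc=lambda q:[(q[0]+.5)/3-.5+60,(q[1]+.5)/3-.5+80]
W=px2w("wrist",[cc((240,362)),cc((398,446))],101)
print(W,W.mean(0)); d=W[0]-W[1];print(np.linalg.norm(d),np.degrees(np.arctan2(d[1],d[0])))
I=px2w("wrist",[(286,147),(361,147),(360,246),(289,249)],60);print(I.mean(0))
E
```

```text
[[582.22463728 235.95211905 101.        ]
 [571.70567408 200.0469488  101.        ]] [576.96515568 217.99953392 101.        ]
37.41429989827722 73.67125497414565
[602.74296684 117.7930462   60.        ]
```

```bash
python3 - <<'E'
from h import *
print(go([575.8,219,180],np.radians(73)))
E
```

```text
(array([ 1.000e-01, -1.035e+02,  1.900e+00]), array([ -0.1 ,   0.15, -58.59]))
```

Call:
carry_out(rows=[85,0,-30,0,0,0,0,85,0,-40,0,0,0,0,85,0,-33.5,0,0,0,0,85,0,0,0,0,0,-7.3,85,0,0,0,0,0,-7.3,85,0,0,0,0,0,-7.3,85,0,0,0,0,0,-7.3,85,0,0,0,0,0,-7.3,85,0,0,0,0,0,-7.3,85,0,0,0,0,0,-7.3,85,0,0,0,0,0,-7.3,85,0,0,0,0,0,0,85,0,0,0,0,0,0,85,0,0,0,0,0,0])

```text
time: 13.3
position: [576.6, 219.1, 183.2]
ee_rot: [-3.141, 0.0, 1.269]
force: [0.7, 0.0, -0.4]
opening: 85.4
```

```bash
python3 - <<'E'
from h import *
s=manip.read_state();print(s["time"],s["position"].tolist(),np.degrees(s["ee_rot"]).tolist(),s["force"],s["joint_positions"])
im=manip.snapshot("wrist")[:,:,::-1]
cv2.imwrite("pics/w9.png",im)
cv2.imwrite("pics/w9c.png",cv2.resize(im[110:260,250:400],None,fx=4,fy=4,interpolation=cv2.INTER_CUBIC))
E
```

```text
13.3 [576.5902470018572, 219.089490335203, 183.24766268452544] [-179.9675759355682, 0.024463383596585724, 72.69735394027366] [ 0.65911343  0.02002986 -0.4177964 ] [ 3.22753357e-01  1.89441625e-01  1.78503226e+00 -1.66614307e-05
  1.16782751e+00  6.24748160e-01]
```

View pics/w9.png

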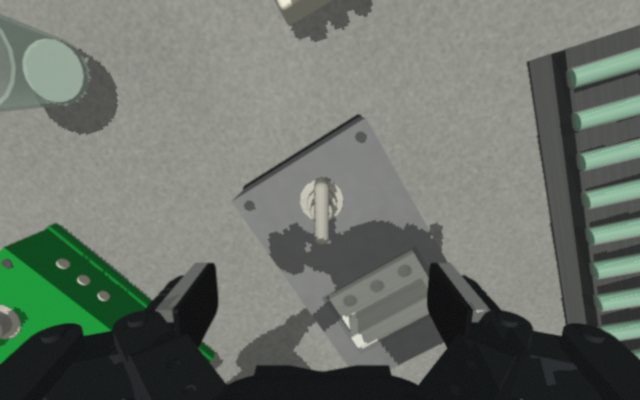

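View pics/w9c.png

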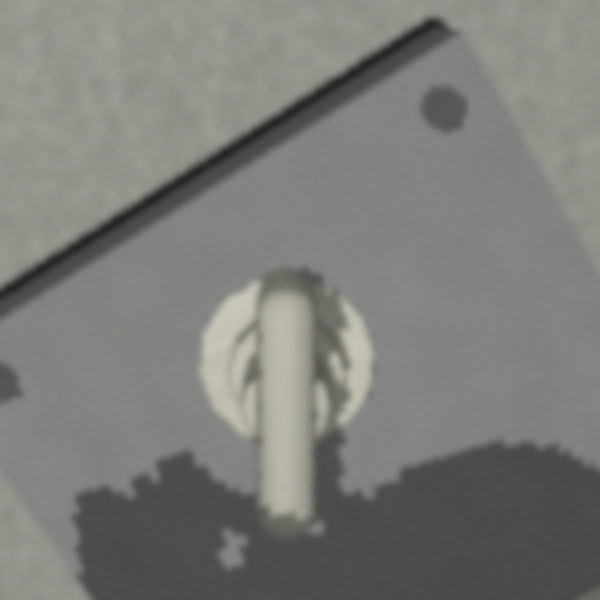

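```bash
python3 - <<'E'
from h import *
R,p=tcp()
cc=lambda q:[(q[0]+.5)/4-.5+250,(q[1]+.5)/4-.5+110]
W=px2w("wrist",[cc((286,285)),cc((286,520)),],100)
C=px2w("wrist",[cc((201,360)),cc((374,360)),cc((286,272))],62)
for q in(W,C):print(((q-p)@R).round(1).tolist())
E
```

```text
[[23.4, -0.9, 83.4], [-17.0, -0.9, 83.4]]
[[1.4, -17.3, 121.4], [1.4, 15.8, 121.4], [18.5, -1.0, 121.4]]
```

Call:
carry_out(rows=[85,1.5,-1,35,0,0,0,85,0,0,40,0,0,0,85,0,0,20,0,0,0,85,0,0,13,0,0,0,85,0,0,0,0,0,0,85,0,0,0,0,0,0,6,0,0,0,0,0,0,6,0,0,0,0,0,0,6,0,0,0,0,0,0,6,0,0,0,0,0,0,6,0,0,0,0,0,0,6,0,0,0,0,0,0,6,0,0,0,0,0,0], force=60)

```text
time: 14.65
position: [576.3, 221.0, 76.1]
ee_rot: [3.142, -0.0, 1.271]
force: [-1.7, 0.4, 4.6]
opening: 8.6
```

```bash
python3 - <<'E'
from h import *
s=manip.read_state();print(s["time"],s["position"].tolist(),np.degrees(s["ee_rot"]).tolist(),s["force"],s["wrist_torque"],s["opening"])
im=manip.snapshot("wrist")[:,:,::-1]
cv2.imwrite("pics/w10.png",im)
E
```

```text
14.65 [576.2739286225049, 220.95445345433055, 76.13145426826428] [179.9994753005369, -0.0064053273713337066, 72.81343445255382] [-1.72572349  0.43313062  4.63371601] [0.01259226 0.27766271 0.01974845] 8.634136106536008
```

View pics/w10.png

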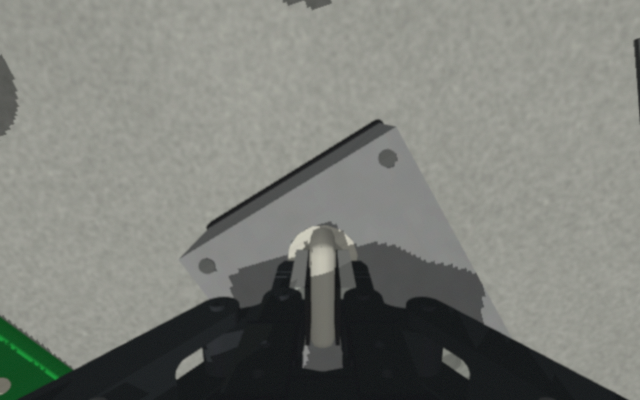

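Call:
carry_out(rows=[6,0,0,0,0,0,4,6,0,0,0,0,0,6,6,0,0,0,0,0,6,6,0,0,0,0,0,6,6,0,0,0,0,0,6,6,0,0,0,0,0,6,6,0,0,0,0,0,6,6,0,0,0,0,0,6,6,0,0,0,0,0,0,6,0,0,0,0,0,0])

```text
time: 15.7
position: [577.1, 220.3, 76.2]
ee_rot: [3.14, -0.001, 0.47]
force: [1.1, -4.3, 4.2]
opening: 8.8
```

```bash
python3 - <<'E'
from h import *
s=manip.read_state();print(s["time"],s["position"].tolist(),np.degrees(s["ee_rot"]).tolist(),s["force"],s["wrist_torque"],s["opening"])
E
```

```text
15.7 [577.1148648083932, 220.29908382125203, 76.15816087467825] [179.92319833123497, -0.06096238127800857, 26.956733307587076] [ 1.06698847 -4.25270455  4.1817305 ] [-0.63519003 -0.1785539  -0.05053031] 8.785196760360352
```

Call:
carry_out(rows=[6,0,0,0,0,0,3,6,0,0,0,0,0,3,6,0,0,0,0,0,3,6,0,0,0,0,0,3,6,0,0,0,0,0,2,6,0,0,0,0,0,0,6,0,0,0,0,0,0])

```text
time: 16.4
position: [577.2, 220.0, 76.2]
ee_rot: [3.139, -0.002, 0.229]
force: [1.4, -5.3, 3.8]
opening: 8.9
```

```bash
python3 - <<'E'
from h import *
s=manip.read_state();print(s["time"],s["position"].tolist(),np.degrees(s["ee_rot"]).tolist(),s["force"],s["wrist_torque"],s["opening"])
E
```

```text
16.4 [577.1943463215816, 220.04278211196458, 76.16632403055206] [179.87653888566922, -0.08676361000334704, 13.110908359532942] [ 1.36999016 -5.28959567  3.84372739] [-0.89898906 -0.28280785  0.87188955] 8.92325565709878
```

Call:
carry_out(rows=[6,0,0,0,0,0,2,6,0,0,0,0,0,0,6,0,0,0,0,0,0])

```text
time: 16.7
position: [577.2, 220.0, 76.2]
ee_rot: [3.139, -0.002, 0.196]
force: [2.0, -5.0, 5.1]
opening: 8.7
```

```bash
python3 - <<'E'
from h import *
s=manip.read_state();print(s["time"],s["position"].tolist(),np.degrees(s["ee_rot"]).tolist(),s["force"],s["wrist_torque"],s["opening"])
im=manip.snapshot("wrist")[:,:,::-1]
cv2.imwrite("pics/w11.png",im)
E
```

```text
16.7 [577.1852461686946, 220.0048320957972, 76.18996390875941] [179.84665102252185, -0.09377694754522904, 11.222109670496454] [ 2.03330493 -4.99940996  5.05501133] [-0.84830134 -0.24400337  1.55458513] 8.697054580360422
```

View pics/w11.png

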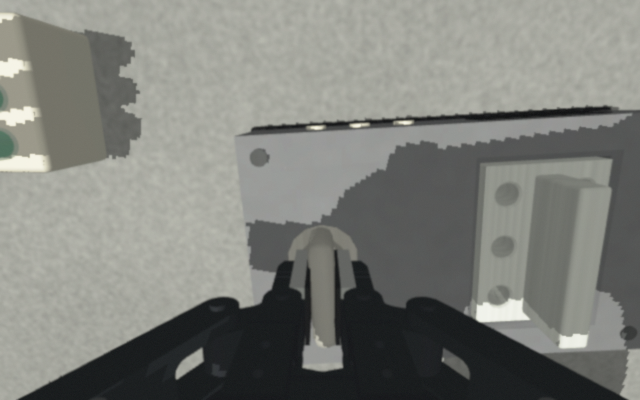

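Call:
carry_out(rows=[6,0,0,0,0,0,-3.6,6,0,0,0,0,0,-6,6,0,0,0,0,0,-6,6,0,0,0,0,0,-6,6,0,0,0,0,0,-6,6,0,0,0,0,0,-6,6,0,0,0,0,0,-6,6,0,0,0,0,0,-6,6,0,0,0,0,0,-6,6,0,0,0,0,0,-6,6,0,0,0,0,0,-6,6,0,0,0,0,0,-6,6,0,0,0,0,0,-6,6,0,0,0,0,0,-6,6,0,0,0,0,0,-6,6,0,0,0,0,0,-6,6,0,0,0,0,0,0,6,0,0,0,0,0,0,6,0,0,0,0,0,0])

```text
time: 18.65
position: [575.5, 221.0, 76.1]
ee_rot: [-3.14, -0.0, 1.825]
force: [-3.3, -1.7, 7.2]
opening: 9.3
```

```bash
python3 - <<'E'
from h import *
s=manip.read_state();print(s["time"],s["position"].tolist(),np.degrees(s["ee_rot"]).tolist(),s["force"],s["wrist_torque"],s["opening"],s["dq"])
im=manip.snapshot("wrist")[:,:,::-1]
cv2.imwrite("pics/w12.png",im)
im=manip.snapshot("side")[:,:,::-1]
cv2.imwrite("pics/s12.png",cv2.resize(im[120:260,280:420],None,fx=4,fy=4,interpolation=cv2.INTER_CUBIC))
cv2.imwrite("pics/t12.png",manip.snapshot("top")[:,:,::-1])
E
```

```text
18.65 [575.4560241513442, 221.03135938319215, 76.09255024870085] [-179.9125395438175, -0.02650758898787943, 104.54630731395457] [-3.29499702 -1.7115564   7.24890829] [-0.35195688  0.41040228  0.05028755] 9.340364181167528 [ 1.46595208e-03  8.97527675e-04 -4.06938409e-05 -1.47045312e-03
 -1.93077026e-04 -6.22910179e-04]
```

View pics/w12.png

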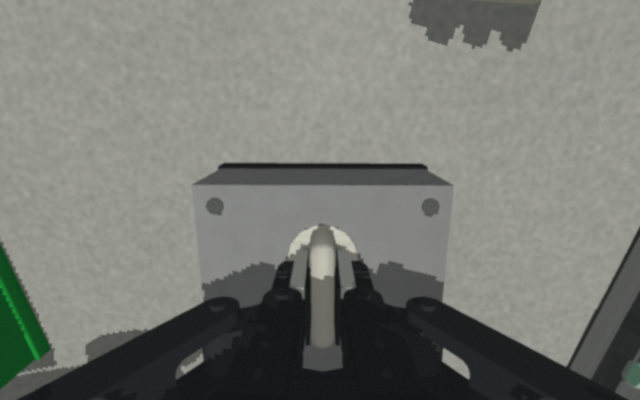

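View pics/s12.png

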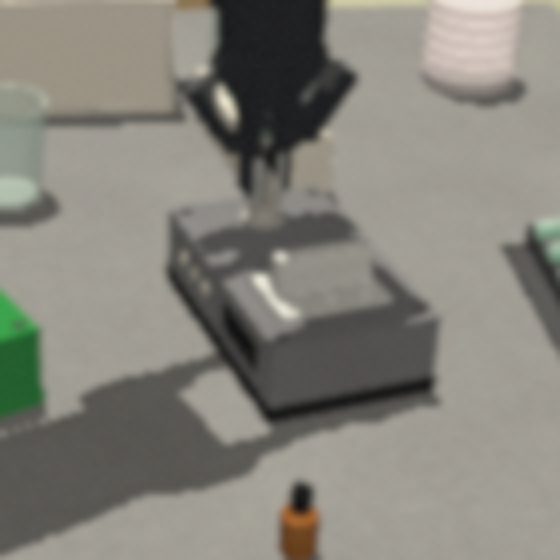

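View pics/t12.png

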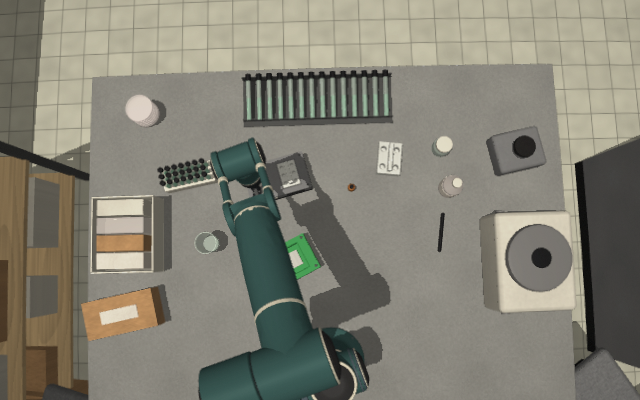

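The wing at (322,290) stands square to the block's end edge at y≈183, so it is a quarter turn back. The arm is at rest, the insert is flush and nothing else has moved, so I'm handing it in.

```bash
python3 - <<'E'
from bench import manip
print(manip.close_job())
s=manip.read_state();print(s["time"],s["opening"],s["ee_rot"])
E
```

```text
the job is handed in; nothing more can be done
None
the job is handed in; nothing more can be done
```

The job is done and handed in. The smaller insert is flush in the grey block's recess, and the thumbscrew was seated and backed off a quarter turn. The gripper is still holding the wing. The hand-in reported no verdict, so this rests on my own checks.

- **Insert:** I pressed with about 24 N. The gripper stopped at 64.8 mm, the height I had worked out for the insert on the recess floor. Both camera views then showed it flush.
- **Thumbscrew:** I turned it clockwise until the wrist torque rose sharply, to about 1.55 N m, which showed it was against its stop. I then backed it off about 90°.
- **Final check:** The tool's yaw was 104.5°, against 14.4° for the block (about 1.57 rad from seat). The arm was still, the fingers were closed on the wing at a 60 N grip setting, and they were well clear of the insert. The job finished at about 18.7 s of the 64 s allowed.
- **Other things on the bench:** In the last top view, everything I had to leave alone looked to be where it started.

**Disagreements:** The top and wrist cameras differed by 2 to 3 mm on where the block was; I used the wrist view. At the stop the tool turned about 3° past the wing's seated angle, which I put down to give in the grip. A side force of about 11 N appeared while I pressed the insert down, and it went away on release.

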